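Press the last peg of a peg rail home and hold the lever down

TASK

Lay the peg rail whose end peg still stands proud flat on the arbor press's plywood jig, proud peg first, and slide it between the guides and under the ram until it is right up against the end stop, leaving the other things on the bench where they are. Then bring the press lever down until that peg is fully home and the sprung nose under the ram is pushed about half-way (5 mm) into its sleeve - never bottom the nose out, that bruises the peg. Finish while still holding the lever there, so that the glue can grab.

Things in the scene. Friction and masses are not known exactly. Their poses are not given: they have to be found in the camera images.
- rail: peg rail to finish: pale wooden board 260 x 45 x 18 mm (x, y, z) lying flat at the front right, 0.18 kg. Origin: centre of its underside; x along it to the proud-peg end (at the start the end farther from the robot), z up. Three turned pegs, 24 mm wide, 28 tall, on top at x = -85, 0 (both home) and +85. Grip across its width, also astride the middle peg.
- loose_peg (a joint): how far the proud peg at x = +85 mm of the rail has been pushed in (m): 0 = its shoulder stands 8 mm above the board, 0.008 = fully home (a firm stop). A tight glued fit: it takes about 15 N to move and stays where it is left. It starts between 0 and 0.003.
- loose_peg_top (a point): centre of the flat top of the proud peg, 54 mm above the board's underside when the joint is 0, 46 mm when home
- press: small green bench arbor press, fixed, open front towards the robot's right (-y). Origin: on the ram's vertical axis at bench level; x from the open front towards the column, z up, y to the left of someone facing the column. Its head overhangs from x = -29 mm to the column (x = +75), 135 mm above the bench; head top 213 mm, ram top 292 mm.
- jig_mouth (a point): middle of the guides' front end, on the jig's surface. The jig is a plywood board on the press base, 110 mm wide, x = -300 to +65 mm in the press frame, top at z = 34 mm. Two guides, 10 mm high, 51 mm apart, centred on y = 0, run from here (x = -130) to x = +45; short wings flare their mouth from x = -130 to -161.
- jig_stop (a point): middle of the face of the end stop, a 14 mm high block across the jig, at the jig's surface (press frame x = +45, z = 34 mm): with the board's proud-peg end against it, the peg stands right under the nose
- lever (a joint): angle of the press lever (rad): 0 = up at its rest, 0.84 rad above level; grows as the handle goes forward (away from the column) and down; level at 0.84. A return spring lifts it. Each radian drives the ram 20 mm down. Over a home peg the nose touches at 0.80, is 5 mm in at 1.05 to 1.10 and bottoms at about 1.3. About 2 N at the ball at first, 8 N at the hold.
- lever_hinge (a point): point on the lever's axis, in the plane in which the handle swings: press frame x = +22, y = -70, z = 175 mm. The axis is the press's y axis; the handle swings on the far side from the robot.
- handle: the lever's steel bar (13 mm thick) with a black ball of 35 mm diameter at its end; the bar turns freely about its own length. Origin: centre of the ball, 200 mm from lever_hinge (324 mm above the bench when up, about 130 mm at the hold). The ball can be gripped from above with the fingers closing along the press's y axis, or bar or ball pushed.
- nose (a joint): how far the sprung nose is pushed up into its sleeve (m): 0 = fully out, 0.010 = bottomed. Spring 6 N per mm plus 6 N of preload.
- nose_tip (a point): centre of the underside of the nose, a white plastic plunger of 22 mm diameter standing 14 mm out of a dark sleeve of 30 mm diameter at the ram's foot; 96 mm above the bench with the lever up
- finished_rail: bystander: a like rail, all three pegs home, lying at the right edge beyond the rail to be finished, along x; origin under its centre
- mallet: bystander: a wooden mallet 330 mm long and 75 mm high lying at the back right; its head towards the press; origin under the head
- glue: bystander: a white glue bottle 60 mm wide, 170 mm tall, standing at the back; origin under its centre
- tin: bystander: an open steel tin of spare pegs, 90 mm wide, 70 mm tall, near the robot on its left; origin under its centre
- square: bystander: a try square lying near the robot, stock 120 x 30 x 14 mm, blade 180 mm; origin under the middle of the stock
- chisel: bystander: a chisel 265 mm long, 30 mm thick, lying at the back; origin near its middle
- plane: bystander: a wooden plane 240 x 62 mm, 60 mm high, at the left, behind the press's column; origin under its centre

How it is judged:
By the outcome, as a careful person would: the job done as asked, in the order asked, and still so for the second after the job is handed in, while the arm keeps its last pose, push and grip.
It also fails if it takes over 72 s, if anything falls off the work surface, if the arm or the gripper's body presses on something with over 40 N, if the wrist force passes 120 N, or if a joint passes its speed limit or range.

ROBOT

A 7-joint arm with a two-finger parallel gripper is mounted at the origin on the work surface. World frame = base frame: x ahead of the robot, y to its left, z up, the work surface at z = 0. Lengths are in m, angles in rad, forces in N, time in s.
With the tool pointing down it reaches from about 0.4 to 0.85 m from the base axis. Payload 6.9 kg.
Tool frame: the origin (TCP) lies on the centre line of the jaws, within the pads' length; the fingertips stand 11 mm ahead of it and the grasp point (between the pads) lies 8 mm behind it; z points along the fingers, x is the direction in which the jaws open and shut, and the axes are right-handed (so a half turn about z gives the same grasp; the last joint's range is limited). The gripper opens to 85 mm and grips with 20 to 120 N. Pads are 22 mm wide; open, the fingers measure 114 mm over their backs; the gripper's body (76 mm by 85 mm) begins 54 mm behind the grasp point. The pads swing forward as they close: fully open they stand 13 mm farther back than shut.
Start: joints at [1.256, 0.507, -0.238, 1.5, 0.126, 1.149, -0.155], TCP at [0.255, -0.571, 0.242] pointing down, gripper open.
Joint ranges: [-3.08, 3.08], [-0.24, 2.05], [-1.43, 1.35], [0, 2.5], [-1.52, 4.66], [0.17, 1.96], [-2.89, 2.89]. Speed limits (rad/s): [2.39, 2.39, 3.14, 3.14, 3.14, 3.14, 3.14].

INTERFACE

Orientations are given as a 3x3 rotation matrix whose columns are the frame's x, y, z axes.
In Python, from workcell import arm gives the robot as it stands.
- The arm moves only by the tool jog_arm, never from a script. Its argument "increments" is a list of rows, each a list of 6 numbers: the shift along the tool's x, y, z in mm, then the turn, a rotation vector about the tool's x, y, z in rad. A call has 1 to 8 rows; each row shifts and turns the commanded pose from where the row before left it, along the tool's axes as they then stand; what a row does not reach is not made up. A row lasts 1/12 s, in which the tool goes at most 41.7 mm and 7.16 degrees, less where a joint would pass 70% of its speed; a pose out of reach is approached as far as the arm can. A call with a gripper value outside its range is refused whole. "claw" is the finger opening in mm, from 0 to 85.4, set as the call begins (left out, the last holds). The fingers move at their own pace and stop on an object; "grip_force" is the grip in N (left out, the last holds). Time passes only in rows, so rows that do not move let the fingers close. It gives the time, the measured TCP pose, the force and the opening at its end, in the units of the state.
- arm.get_state(): the state, without advancing time (a new reading comes with each control period).
- arm.capture(name): name is "scene" or "top"; returns a dict with "img" (480x640x3 uint8, red, green, blue), "depth" (480x640 float32, m along the optical axis (not along the pixel's ray), 0 where there is no reading), "intrinsics" (3x3 intrinsics, pixels), "world_to_cam" (4x4, takes a point from world to camera coordinates). Camera axes: x right, y down, z forward; pixel columns grow to the right and rows downward; lengths in m; the calibration is good to about 2 mm. A picture is of the moment at which its call begins.
- arm.hand_in(): hands the job in, once; it reports no verdict.
The state is a dict: "t": time; "joint_pos": joint angles; "joint_vel": joint speeds; "joint_efforts": joint torques, N m; "ee_pos": TCP position; "tool_rot": TCP orientation; "wrist_force": force on the tool from outside, world axes, zero at the start; "ft_torque": the same for the moment, N m; "grip_width": finger opening in m.
Only numpy, scipy, OpenCV 4.12 (cv2) and the standard library are available. Lean on these libraries where they do the work, as an engineer would, in place of code of your own. Each camera call takes 0.05 s, during which the arm holds its last target. There are 200 camera calls.

## Working session

There is one attempt and no reset: what is moved stays moved. The work goes in short steps, Python scripts to look and compute and a tool call to move; the robot and the scene stay as the last step left them, time stands still between calls to the robot, and variables do not carry over. Pictures are saved under pics/ and viewed, about 8 in all and at most 12, crops included, and the job is handed in when it is done.

Besides the shell and the picture viewer there is one more tool, called after "Emit:" as a command line: name --pt "numbers of a row" for each row, then --argument value for the rest. jog_arm: Moves the arm, as the interface text tells. Its arguments: {"type":"object","properties":{"increments":{"type":"array"},"claw":{"type":"number"},"grip_force":{"type":"number"}},"required":["increments"]}

```bash
mkdir -p pics; cat > h.py <<'E'
import numpy as np, cv2
from workcell import arm
def cap(n,f=None):
    d=arm.capture(n)
    np.savez('/tmp/%s.npz'%n,**d)
    if f: cv2.imwrite('pics/'+f,cv2.cvtColor(d['img'],cv2.COLOR_RGB2BGR))
    return d
def pts(d):
    K,T=d['intrinsics'],d['world_to_cam'];z=d['depth']
    v,u=np.mgrid[:480,:640]
    c=np.stack([(u-K[0,2])/K[0,0]*z,(v-K[1,2])/K[1,1]*z,z],-1)
    return (c-T[:3,3])@T[:3,:3]
def ray(d,u,v,h):
    K,T=d['intrinsics'],d['world_to_cam']
    r=np.linalg.inv(K)@[u,v,1.]@T[:3,:3]; o=-T[:3,:3].T@T[:3,3]
    return o+r*(h-o[2])/r[2]
def proj(d,p):
    q=d['intrinsics']@(d['world_to_cam']@np.r_[p,1])[:3]; return q[:2]/q[2]
E
python3 - <<'E'
from h import *
for n in('scene','top'):
    d=cap(n,n+'1.png');T=d['world_to_cam'];print(n,-T[:3,:3].T@T[:3,3],T[2,:3],d['intrinsics'][0,0])
print(arm.get_state())
E
```

```text
scene [ 1.41683045 -0.22008269  1.19222928] [-0.63913002  0.15041021 -0.75424769] 436.6294941645907
top [ 0.44215191 -0.02291172  1.56093649] [ 0.08140178 -0.01351888 -0.99658968] 567.2029778539644
{'t': 0.1, 'joint_pos': array([ 1.25649244,  0.50825714, -0.23751226,  1.50104333,  0.12570437,
        1.14887281, -0.15481048]), 'joint_vel': array([ 0.00010184, -0.0021199 ,  0.00035043, -0.00341096,  0.00072658,
       -0.00058989, -0.00082098]), 'joint_efforts': array([-5.06984215e-03, -6.21837330e+01, -2.19459727e+00, -2.50205433e+01,
        1.25889725e-02,  7.87433179e-03,  4.47151513e-05]), 'ee_pos': array([ 0.25448747, -0.5703733 ,  0.2415102 ]), 'tool_rot': array([[ 4.07569336e-01, -9.13174008e-01, -6.84647936e-04],
       [-9.13172875e-01, -4.07569909e-01,  1.43854065e-03],
       [-1.59267983e-03,  3.88968672e-05, -9.99998731e-01]]), 'wrist_force': array([-0.30472831, -0.26717778,  0.26917151]), 'ft_torque': array([-0.01041905,  0.00898932,  0.01413911]), 'grip_width': 0.08545593097554051}
```

View pics/scene1.png

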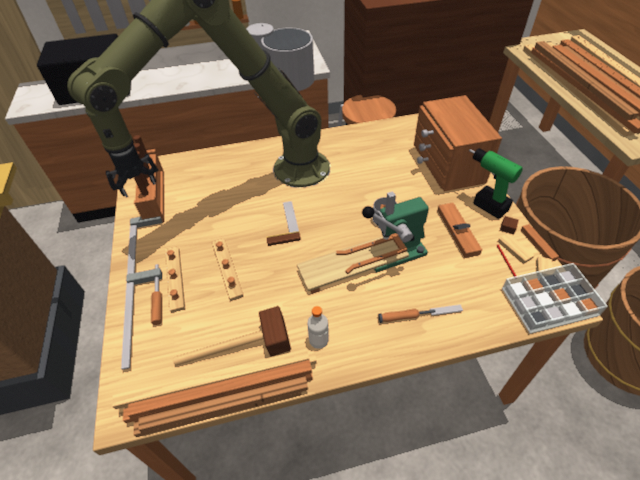

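View pics/top1.png

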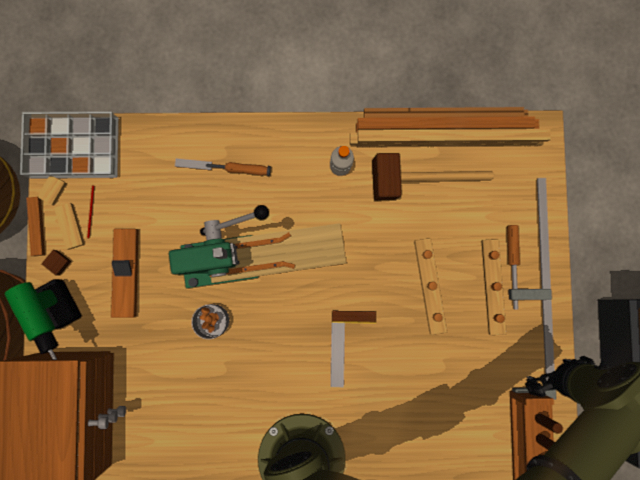

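The scene shows the target rail at scene (228,270) / top (430,285), with its far peg at top (427,254). The press jig opens to the right at top (345,245), and the black lever ball is at top (262,212). Next I'll measure them.

```bash
cat > m.py <<'E'
from h import *
d=dict(np.load('/tmp/top.npz'));P=pts(d);img=d['img']
def box(u0,v0,u1,v1,z0,z1):
    m=np.zeros((480,640),bool);m[v0:v1,u0:u1]=1
    return m&(P[...,2]>z0)&(P[...,2]<z1)&(d['depth']>0)
def rect(m):
    q=P[m];r=cv2.minAreaRect(q[:,:2].astype(np.float32)*1000);return len(q),np.median(q[:,2]).round(4),r
print('rail',rect(box(405,230,455,340,.010,.026)))
for z0,z1 in((.035,.07),):
    m=box(405,230,455,340,z0,z1).astype(np.uint8)
    n,l,s,c=cv2.connectedComponentsWithStats(m)
    for i in range(1,n):
        if s[i,4]>8:
            q=P[l==i];print('peg',s[i,4],c[i],q.mean(0).round(4),q[:,2].max().round(4), np.sort(q[:,2])[-8:].round(3))
print('finished',rect(box(475,230,512,340,.010,.026)))
print('jig',rect(box(235,215,360,285,.027,.039)))
print('guides',)
m=box(235,215,300,285,.040,.056).astype(np.uint8)
n,l,s,c=cv2.connectedComponentsWithStats(m)
for i in range(1,n):
    if s[i,4]>15: print(s[i],rect(l==i))
b=box(245,195,280,230,.2,.4);print('ball',rect(b)[:2],P[b].mean(0),P[b][:,2].max())
cv2.imwrite('pics/crop1.png',cv2.cvtColor(cv2.resize(img[195:295,160:360],None,fx=4,fy=4,interpolation=cv2.INTER_CUBIC),cv2.COLOR_RGB2BGR))
e=dict(np.load('/tmp/scene.npz'));Q=pts(e)
hs=e['img'].astype(int).sum(-1)<110
m=hs.copy();m[:200]=0;m[225:]=0;m[:,:355]=0;m[:,385:]=0
print('scene ball',Q[m].mean(0),m.sum(),np.argwhere(m).mean(0))
E
python3 m.py
```

```text
rail (1369, np.float64(0.0175), ((451.8073425292969, -343.5055847167969), (263.6564636230469, 79.12029266357422), 5.719261646270752))
peg 65 [428.         254.18461538] [ 0.5385 -0.3422  0.0529] 0.0594 [0.056 0.057 0.057 0.058 0.058 0.058 0.059 0.059]
peg 61 [433.         285.57377049] [ 0.4548 -0.3549  0.0456] 0.0528 [0.05  0.05  0.052 0.052 0.052 0.052 0.053 0.053]
peg 63 [438.20634921 317.11111111] [ 0.371  -0.3666  0.0453] 0.0529 [0.05  0.05  0.05  0.05  0.05  0.05  0.053 0.053]
finished (1476, np.float64(0.0173), ((463.8861083984375, -535.57080078125), (80.14112091064453, 283.63568115234375), 89.33045959472656))
jig (3536, np.float64(0.0335), ((550.577880859375, 32.03022003173828), (114.55363464355469, 301.7547912597656), 7.657225131988525))
guides
[235 233  56  16 261] (261, np.float64(0.0442), ((576.8609619140625, 98.19518280029297), (19.945127487182617, 149.2398223876953), 11.21194839477539))
[235 262  60  12 263] (263, np.float64(0.0445), ((510.1543884277344, 95.24298858642578), (23.353107452392578, 158.80690002441406), 3.639922618865967))
ball (258, np.float64(0.3337)) [0.61434018 0.08512832 0.32679317] 0.3452642332801634
scene ball [0.62807849 0.07667198 0.3316083 ] 95 [212.17894737 367.91578947]
```

View pics/crop1.png

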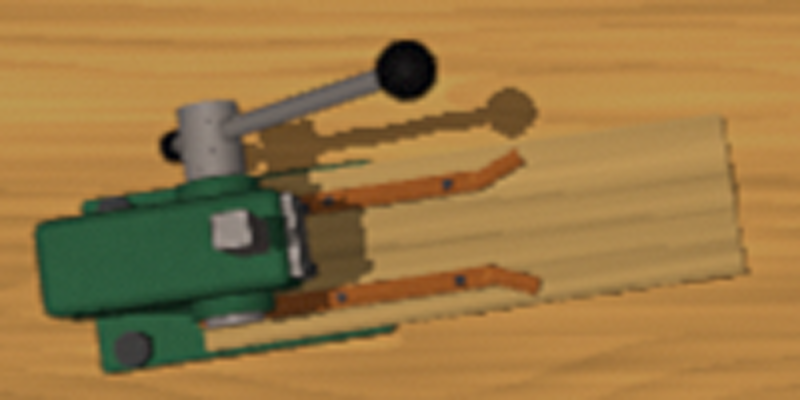

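The crop shows the jig's front corners at crop (722,118) and (747,272), and its lower edge running to about (400,325). The guide mouths are near (520,157) and (540,285), the ram top is at (232,230), and the ball is at (405,70).

```bash
cat > p.py <<'E'
from h import *
d=dict(np.load('/tmp/top.npz'));P=pts(d)
R=lambda u,v,h: ray(d,160+(u-1.5)/4,195+(v-1.5)/4,h)
a,b=R(722,118,.034),R(747,272,.034);print('front corners',a,b,np.linalg.norm(a-b))
# jig top pixels: sides by column sampling on depth points of height ~.034
m=np.zeros((480,640),bool);m[215:285,235:350]=1
m&=(abs(P[...,2]-.0335)<.004)&(d['depth']>0)
q=P[m]; 
lo=[];hi=[]
for u in range(305,338,3):
    vs=np.where(m[:,u])[0]; lo.append(ray(d,u,vs.max()+.5,.034));hi.append(ray(d,u,vs.min()-.5,.034))
lo,hi=np.array(lo),np.array(hi)
fl=np.polyfit(lo[:,1],lo[:,0],1);fh=np.polyfit(hi[:,1],hi[:,0],1);print('sides',fl,fh,'width',((np.polyval(fh,-.05)-np.polyval(fl,-.05))))
hsv=cv2.cvtColor(d['img'],cv2.COLOR_RGB2HSV)
bgr=d['img'].astype(int);o=(bgr[...,0]>110)&(bgr[...,0]-bgr[...,1]>50)&(bgr[...,1]<120)
o[:215]=0;o[285:]=0;o[:,:240]=0;o[:,300:]=0
up=[];dn=[]
for u in range(246,276,2):
    vs=np.where(o[:,u])[0]; A=vs[vs<249];B=vs[vs>=252]
    if len(A) and len(B): 
        up.append(ray(d,u,A.min()-.5,.044));dn.append(ray(d,u,B.min()-.5,.044))
up,dn=np.array(up),np.array(dn)
print('upper outer',np.polyfit(up[:,1],up[:,0],1),'lower inner',np.polyfit(dn[:,1],dn[:,0],1),len(up))
for y in (.06,.1): print(y,np.polyval(np.polyfit(up[:,1],up[:,0],1),y),np.polyval(np.polyfit(dn[:,1],dn[:,0],1),y))
print('ramtop',R(234,230,.292),'ball',R(405,70,.324))
print('wing ends',R(520,155,.044),R(540,284,.044))
E
python3 p.py
```

```text
front corners [ 0.62365307 -0.10950538  0.034     ] [ 0.51903905 -0.12492163  0.034     ] 0.10574380976584259
sides [-0.16568388  0.50039231] [-0.14030647  0.61120071] width 0.10953953816778905
upper outer [-0.13438355  0.59720391] lower inner [-0.14941925  0.53280164] 15
0.06 0.5891408952715086 0.5238364851508637
0.1 0.5837655531004343 0.51785971508259
ramtop [0.53235387 0.17915587 0.292     ] ball [0.61724246 0.08070772 0.324     ]
wing ends [0.59865898 0.02715879 0.044     ] [0.51185347 0.01436442 0.044     ]
```

Emit:
jog_arm --pt "0 0 0 0 0 0.0913" --pt "0 0 0 0 0 0.0913" --pt "0 0 0 0 0 0.0913" --claw 70 --grip_force 60

```text
t: 0.35
ee_pos: [0.2545, -0.5705, 0.2417]
tool_rot: [[0.141, -0.99, -0.0], [-0.99, -0.141, 0.001], [-0.001, 0.0, -1.0]]
wrist_force: [-0.4, -0.5, 0.2]
grip_width: 0.0701
```

Emit:
jog_arm --pt "-23 -28.7 10 0 0 0" --pt "-23 -28.7 10 0 0 0" --pt "-23 -28.7 10 0 0 0" --pt "-23 -28.7 10 0 0 0" --pt "-23 -28.7 10 0 0 0" --pt "-23 -28.7 10 0 0 0" --pt "-23 -28.7 10 0 0 0" --pt "-23 -28.7 10 0 0 0"

```text
t: 1.02
ee_pos: [0.4559, -0.3537, 0.1616]
tool_rot: [[0.145, -0.989, -0.0], [-0.989, -0.145, 0.0], [-0.0, 0.0, -1.0]]
wrist_force: [-0.2, -0.1, -0.1]
grip_width: 0.0699
```

```bash
cat >> h.py <<'E'
def to(p,yaw=None):
    s=arm.get_state();R=s['tool_rot'];d=R.T@(np.array(p)-s['ee_pos'])*1000
    y=np.degrees(np.arctan2(R[1,0],R[0,0]))
    print('t',round(s['t'],2),'pos',s['ee_pos'].round(4),'xyaw',y.round(2),'tilt',R[:2,2].round(4),'delta tool mm',d.round(1),'turn z',None if yaw is None else np.radians(y-yaw).round(4),'F',s['wrist_force'].round(1),'w',s['grip_width'].round(4))
E
python3 -c "
from h import *
to([.4547,-.3546,.012],-81.7)
cap('top');print(arm.get_state()['joint_pos'].round(2))"
sed -n '/pegs/,$p' /dev/null
```

```text
Traceback (most recent call last):
  File "h.py", line 22, in to
    print('t',round(s['t'],2),'pos',s['ee_pos'].round(4),'xyaw',y.round(2),'tilt',R[:2,2].round(4),'delta tool mm',d.round(1),'turn z',None if yaw is None else np.radians(y-yaw).round(4),'F',s['wrist_force'].round(1),'w',s['grip_width'].round(4))
                                                                                                                                                                                                                             ^^^^^^^^^^^^^^^^^^^^^
AttributeError: 'float' object has no attribute 'round'
```

Emit:
jog_arm --pt "1 1.3 30 0 0 0" --pt "0 0 30 0 0 0" --pt "0 0 30 0 0 0" --pt "0 0 25 0 0 0" --pt "0 0 15 0 0 0" --pt "0 0 10 0 0 0" --pt "0 0 6 0 0 0" --pt "0 0 0 0 0 0"

```text
t: 1.68
ee_pos: [0.4536, -0.3562, 0.0153]
tool_rot: [[0.145, -0.989, -0.001], [-0.989, -0.145, 0.001], [-0.001, 0.001, -1.0]]
wrist_force: [-0.1, 1.4, -0.2]
grip_width: 0.0699
```

```bash
sed -i "s/s\['grip_width'\].round(4)/round(float(s['grip_width']),4)/" h.py
python3 -c "
from h import *
to([.4547,-.3546,.012],-81.7)
d=cap('scene');cv2.imwrite('pics/s2.png',cv2.cvtColor(cv2.resize(d['img'][180:330,140:340],None,fx=4,fy=4,interpolation=cv2.INTER_CUBIC),cv2.COLOR_RGB2BGR))"
```

```text
t 1.68 pos [ 0.4536 -0.3562  0.0153] xyaw -81.64 tilt [-0.0013  0.001 ] delta tool mm [-1.4 -1.3  3.3] turn z 0.001 F [-0.1  1.4 -0.2] w 0.0699
```

View pics/s2.png

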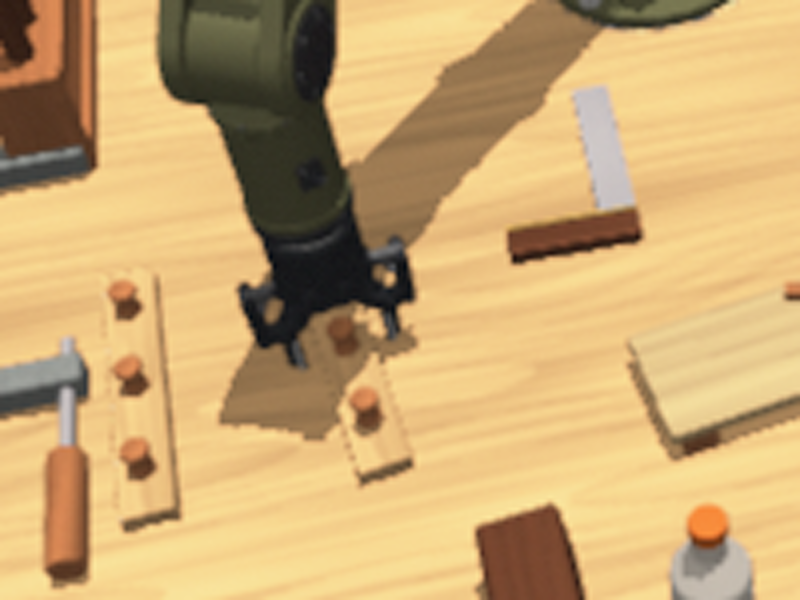

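The crop shows the fingers on either side of the rail at crop (297,360) and (393,335), astride the middle peg (343,333). Next I close and lift.

Emit:
jog_arm --pt "0 0 0 0 0 0" --pt "0 0 0 0 0 0" --pt "0 0 0 0 0 0" --pt "0 0 0 0 0 0" --pt "0 0 0 0 0 0" --pt "0 0 0 0 0 0" --claw 30 --grip_force 60

```text
t: 2.23
ee_pos: [0.4546, -0.3569, 0.0178]
tool_rot: [[0.145, -0.989, 0.002], [-0.989, -0.145, -0.001], [0.002, -0.002, -1.0]]
wrist_force: [-0.8, -0.1, 4.6]
grip_width: 0.0435
```

Emit:
jog_arm --pt "0 0 -5 0 0 0" --pt "0 0 -15 0 0 0" --pt "0 0 -25 0 0 0" --pt "0 0 -25 0 0 0" --pt "0 0 -20 0 0 0" --pt "0 0 -10 0 0 0" --pt "0 0 0 0 0 0" --pt "0 0 0 0 0 0"

```text
t: 2.9
ee_pos: [0.4538, -0.3565, 0.1164]
tool_rot: [[0.145, -0.989, 0.0], [-0.989, -0.145, -0.0], [0.0, -0.0, -1.0]]
wrist_force: [-0.0, 0.2, -3.4]
grip_width: 0.0435
```

```bash
python3 -c "
from h import *
to([.573,-.107,.115],8.3)
d=cap('top')
P=pts(d)
m=np.zeros((480,640),bool);m[200:350,380:480]=1
import sys
m&=(P[...,2]>.095)&(P[...,2]<.15)
r=d['img'].astype(int);w=(r[...,0]-r[...,2]>70)&m
print(np.percentile(P[w],[1,50,99],axis=0),w.sum())
print(arm.get_state()['joint_pos'].round(2))"
```

```text
t 2.9 pos [ 0.4538 -0.3565  0.1164] xyaw -81.65 tilt [ 0.0004 -0.0004] delta tool mm [-229.6 -154.1    1.3] turn z -1.57 F [-0.   0.2 -3.4] w 0.0435
[[ 0.33177055 -0.37111301  0.10626454]
 [ 0.50660427 -0.34772734  0.11615317]
 [ 0.58139299 -0.3173864   0.1487595 ]] 984
[ 0.74  0.56 -0.18  1.8   0.14  0.8  -0.93]
```

Emit:
jog_arm --pt "0 0 -2 0 0 -0.1" --pt "0 0 -2 0 0 -0.1" --pt "0 0 -2 0 0 -0.1" --pt "0 0 -2 0 0 -0.1" --pt "0 0 -2 0 0 -0.1" --pt "0 0 -2 0 0 -0.1" --pt "0 0 -2 0 0 -0.1" --pt "0 0 -2 0 0 -0.1"

```text
t: 3.62
ee_pos: [0.4532, -0.3559, 0.1305]
tool_rot: [[0.814, -0.581, -0.002], [-0.581, -0.814, 0.002], [-0.003, -0.0, -1.0]]
wrist_force: [-0.4, 0.0, -3.1]
grip_width: 0.0432
```

Emit:
jog_arm --pt "0 0 0 0 0 -0.1" --pt "0 0 0 0 0 -0.1" --pt "0 0 0 0 0 -0.1" --pt "0 0 0 0 0 -0.1" --pt "0 0 0 0 0 -0.1" --pt "0 0 0 0 0 -0.1" --pt "0 0 0 0 0 -0.1" --pt "0 0 0 0 0 -0.07"

```text
t: 4.28
ee_pos: [0.4531, -0.356, 0.1304]
tool_rot: [[0.989, 0.15, -0.002], [0.15, -0.989, 0.002], [-0.002, -0.003, -1.0]]
wrist_force: [-0.1, -0.0, -1.5]
grip_width: 0.043
```

```bash
python3 -c "
from h import *
to([.573,-.107,.115],8.3)
d=cap('top')
P=pts(d)
np.save('/tmp/P.npy',P)
r=d['img'].astype(int);w=(r[...,0]-r[...,2]>50)&(P[...,2]>.09)&(P[...,2]<.18)&(P[...,0]<.5)&(P[...,1]<-.15)&(P[...,1]>-.55)
w[:, :330]=0
print(w.sum(),np.percentile(P[w],[1,50,99],axis=0).round(3)); q=P[w&(P[...,2]<.128)]
print(cv2.minAreaRect((q[:,:2]*1000).astype(np.float32)))
print(arm.get_state()['joint_pos'].round(2))"
```

```text
t 4.28 pos [ 0.4531 -0.356   0.1304] xyaw 8.63 tilt [-0.0022  0.0024] delta tool mm [ 155.9 -228.1   15.7] turn z 0.0057 F [-0.1 -0.  -1.5] w 0.043
882 [[ 0.414 -0.346  0.121]
 [ 0.441 -0.284  0.13 ]
 [ 0.468 -0.225  0.168]]
((441.34918212890625, -286.3813781738281), (49.943824768066406, 124.49983215332031), 5.732845306396484)
[ 1.02  0.6  -0.64  1.78  0.44  0.91  0.35]
```

Emit:
jog_arm --pt "19.4 -28.5 1 0 0 0.003" --pt "19.5 -28.5 2 0 0 0.003" --pt "19.5 -28.5 2 0 0 0" --pt "19.5 -28.5 2 0 0 0" --pt "19.5 -28.5 2 0 0 0" --pt "19.5 -28.5 2 0 0 0" --pt "19.5 -28.5 2 0 0 0" --pt "19.5 -28.5 2 0 0 0"

```text
t: 5.0
ee_pos: [0.5763, -0.1073, 0.1157]
tool_rot: [[0.991, 0.137, -0.002], [0.137, -0.991, 0.001], [-0.002, -0.001, -1.0]]
wrist_force: [0.8, -0.1, -3.3]
grip_width: 0.0433
```

Emit:
jog_arm --pt "0 0 10 0 0 0" --pt "0 0 15 0 0 0" --pt "0 0 10 0 0 0" --pt "0 0 5 0 0 0" --pt "0 0 5 0 0 0" --pt "0 0 0 0 0 0" --pt "0 0 0 0 0 0"

```text
t: 5.58
ee_pos: [0.5764, -0.1094, 0.0722]
tool_rot: [[0.991, 0.137, -0.0], [0.137, -0.991, 0.0], [-0.0, -0.0, -1.0]]
wrist_force: [-0.8, 0.7, -1.3]
grip_width: 0.0433
```

```bash
python3 -c "
from h import *
to([.573,-.107,.054],8.3)
d=cap('top')
cv2.imwrite('pics/t3.png',cv2.cvtColor(cv2.resize(d['img'][195:295,230:390],None,fx=5,fy=5,interpolation=cv2.INTER_CUBIC),cv2.COLOR_RGB2BGR))"
```

```text
t 5.58 pos [ 0.5764 -0.1094  0.0722] xyaw 7.9 tilt [-0.0002  0.0002] delta tool mm [-3.  -2.9 18.2] turn z -0.0069 F [-0.8  0.7 -1.3] w 0.0433
```

View pics/t3.png

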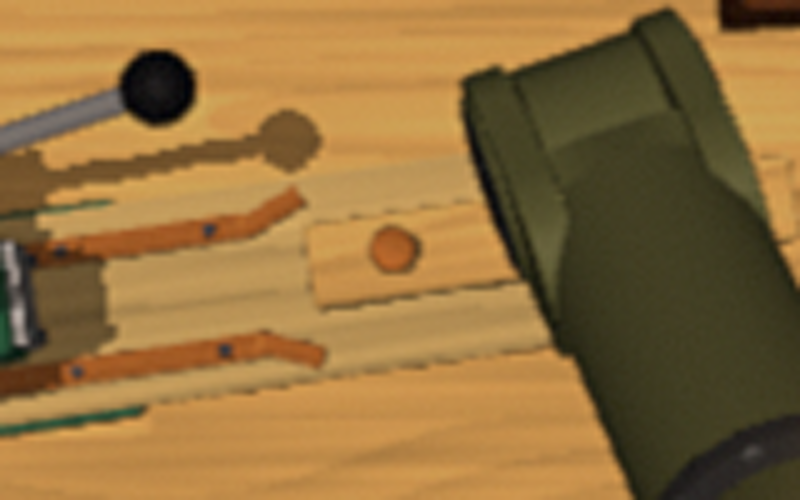

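Crop: the rail's leading end has corners at (308,225) and (320,308) and the proud peg at (395,248). The flared mouth, from (300,195) to (325,350), is straight ahead.

```bash
python3 -c "
from h import *
d=dict(np.load('/tmp/top.npz'))
R=lambda u,v,h: ray(d,230+(u-2)/5,195+(v-2)/5,h)[:2]*1000
O=np.array([531,180.]);a=np.radians(98.3);X=np.array([np.cos(a),np.sin(a)]);Y=np.array([-X[1],X[0]])
def L(n,p): print(n,p.round(1),'press',((p-O)@X).round(1),((p-O)@Y).round(1))
for n,u,v,h in(('c1',308,225,.072),('c2',320,308,.072),('edge up',490,203,.072),('edge lo',510,283,.072),('peg',395,248,.105),('g up wing inner',303,208,.044),('g lo wing inner',325,345,.044),('g up in far',60,262,.044),('g up in near',245,236,.044),('g lo in far',65,366,.044),('g lo in near',262,332,.044)): L(n,R(u,v,h))
L('tcp',arm.get_state()['ee_pos'][:2]*1000)
"
```

```text
c1 [579.2  22.2] press -163.1 -25.0
c2 [535.4  16.2] press -162.7 19.3
edge up [590.  -73.9] press -259.7 -21.8
edge lo [547.6 -83.9] press -263.5 21.7
peg [563.9 -23.5] press -206.1 -3.2
g up wing inner [591.   25.7] press -161.4 -37.1
g lo wing inner [517.3  14.4] press -161.9 37.5
g up in far [563.1 156. ] press -28.4 -28.3
g up in near [576.2  56.9] press -128.4 -27.0
g lo in far [507.4 153.3] press -23.0 27.2
g lo in near [524.6  48. ] press -129.7 25.4
tcp [ 576.7 -109.3] press -292.9 -3.4
```

Emit:
jog_arm --pt "-1.7 0 5 0 0 -0.007" --pt "-1 0 5 0 0 0" --pt "0 0 4 0 0 0" --pt "0 0 3 0 0 0" --pt "0 0 0 0 0 0" --pt "0 0 0 0 0 0"

```text
t: 6.13
ee_pos: [0.5737, -0.1093, 0.055]
tool_rot: [[0.989, 0.146, -0.0], [0.146, -0.989, 0.0], [-0.0, -0.0, -1.0]]
wrist_force: [1.3, -0.3, -1.3]
grip_width: 0.0433
```

Emit:
jog_arm --pt "0 -8 0 0 0 0" --pt "0 -10 0 0 0 0" --pt "0 -10 0 0 0 0" --pt "0 -10 0 0 0 0" --pt "0 -8 0 0 0 0" --pt "0 0 0 0 0 0"

```text
t: 6.63
ee_pos: [0.567, -0.0604, 0.0557]
tool_rot: [[0.989, 0.149, 0.0], [0.149, -0.989, 0.001], [0.001, -0.001, -1.0]]
wrist_force: [0.2, 0.9, -1.7]
grip_width: 0.0432
```

```bash
cat >> h.py <<'E'
O=np.array([531,180.]);_a=np.radians(98.3);X=np.array([np.cos(_a),np.sin(_a)]);Y=np.array([-X[1],X[0]])
def pr(p): p=np.asarray(p)[...,:2]*1000-O; return np.stack([p@X,p@Y],-1).round(1)
E
python3 -c "
from h import *
to([.573,-.107,.054],8.3)
print(pr(arm.get_state()['ee_pos']))"
```

```text
t 6.63 pos [ 0.567  -0.0604  0.0557] xyaw 8.59 tilt [0.0005 0.0015] delta tool mm [-1.  46.9  1.6] turn z 0.005 F [ 0.2  0.9 -1.7] w 0.0432
[-243.1   -0.9]
```

Emit:
jog_arm --pt "0 -8 0 0 0 0.004" --pt "0 -10 0 0 0 0" --pt "0 -10 0 0 0 0" --pt "0 -10 0 0 0 0" --pt "0 -10 0 0 0 0" --pt "0 -8 0 0 0 0" --pt "0 -5 0 0 0 0" --pt "0 0 1 0 0 0"

```text
t: 7.3
ee_pos: [0.5584, -0.0016, 0.0546]
tool_rot: [[0.99, 0.144, 0.0], [0.144, -0.99, 0.001], [0.001, -0.001, -1.0]]
wrist_force: [-0.3, -0.5, -1.7]
grip_width: 0.0432
```

```bash
python3 -c "
from h import *
to([.573,-.107,.054],8.3)
print(pr(arm.get_state()['ee_pos']))
d=cap('top')
cv2.imwrite('pics/t4.png',cv2.cvtColor(cv2.resize(d['img'][195:295,230:390],None,fx=5,fy=5,interpolation=cv2.INTER_CUBIC),cv2.COLOR_RGB2BGR))"
```

```text
t 7.3 pos [ 0.5584 -0.0016  0.0546] xyaw 8.26 tilt [0.0005 0.0008] delta tool mm [ -0.7 106.4   0.5] turn z -0.0007 F [-0.3 -0.5 -1.7] w 0.0432
[-183.6   -0.9]
```

View pics/t4.png

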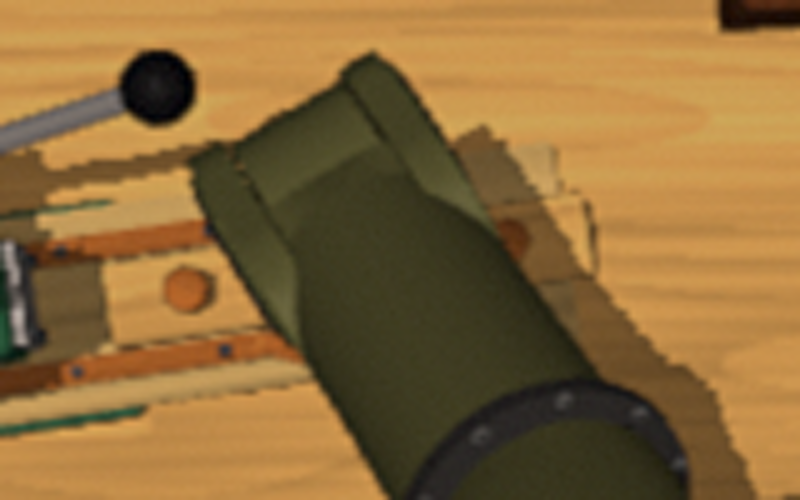

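The rail is between the guides, with its leading end at crop (105,290). Next I set it down, release it, and move round behind it to push.

Emit:
jog_arm --pt "0 0 1.5 0 0 0" --pt "0 0 1 0 0 0" --pt "0 0 0 0 0 0"

```text
t: 7.6
ee_pos: [0.5585, -0.0042, 0.0519]
tool_rot: [[0.99, 0.141, 0.0], [0.141, -0.99, -0.001], [-0.0, 0.001, -1.0]]
wrist_force: [-1.0, -0.5, 1.2]
grip_width: 0.0431
```

Emit:
jog_arm --pt "0 0 0 0 0 0" --pt "0 0 0 0 0 0" --pt "0 0 0 0 0 0" --pt "0 0 -3 0 0 0" --pt "0 0 -12 0 0 0" --pt "0 0 -25 0 0 0" --pt "0 0 -25 0 0 0" --pt "0 0 -25 0 0 0" --claw 65

```text
t: 8.27
ee_pos: [0.5582, -0.0033, 0.1429]
tool_rot: [[0.99, 0.142, -0.001], [0.142, -0.99, 0.0], [-0.001, -0.0, -1.0]]
wrist_force: [0.8, 0.4, -0.5]
grip_width: 0.0651
```

Emit:
jog_arm --pt "0 20 0 0 0 0" --pt "0 25 0 0 0 0" --pt "0 25 0 0 0 0" --pt "0 25 0 0 0 0" --pt "0 25 0 0 0 0" --pt "0 25 0 0 0 0" --pt "0 20 0 0 0 0" --pt "0 0 0 0 0 0" --claw 0

```text
t: 8.93
ee_pos: [0.5816, -0.1729, 0.1414]
tool_rot: [[0.991, 0.135, -0.0], [0.135, -0.991, -0.003], [-0.001, 0.003, -1.0]]
wrist_force: [-0.9, -0.9, -0.3]
grip_width: 0.0005
```

```bash
python3 -c "
from h import *
to([.573,-.107,.048],8.3)
print(pr(arm.get_state()['ee_pos']))
d=cap('top');cap('scene');P=pts(d);m=(abs(P[...,2]-.052)<.006)
m[:220]=0;m[280:]=0;m[:,:270]=0;m[:,365:]=0
q=pr(P[m]);print(np.percentile(q,[1,3,50,97,99],axis=0),m.sum())
cv2.imwrite('pics/t5.png',cv2.cvtColor(cv2.resize(d['img'][195:295,230:390],None,fx=5,fy=5,interpolation=cv2.INTER_CUBIC),cv2.COLOR_RGB2BGR))"
```

```text
t 8.93 pos [ 0.5816 -0.1729  0.1414] xyaw 7.75 tilt [-0.0005 -0.0028] delta tool mm [  0.5 -66.7  93.2] turn z -0.0095 F [-0.9 -0.9 -0.3] w 0.0005
[-356.5    0.9]
[[-311.4    -34.38 ]
 [-307.436  -21.036]
 [-201.8      2.5  ]
 [-107.72    26.344]
 [-102.74    38.248]] 1189
```

View pics/t5.png

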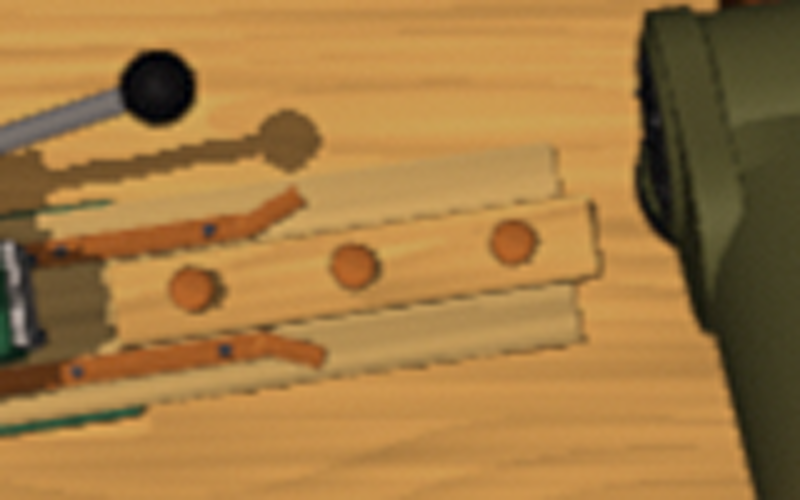

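The rail lies straight between the guides, and its rear end at crop (597,240) sticks out behind the jig. Now I lower the closed fingers behind it and push.

Emit:
jog_arm --pt "0 0 20 0 0 -0.0095" --pt "0 0 25 0 0 0" --pt "0 0 20 0 0 0" --pt "0 0 15 0 0 0" --pt "0 0 8 0 0 0" --pt "0 0 4 0 0 0" --pt "0 0 0 0 0 0" --pt "0 0 0 0 0 0"

```text
t: 9.7
ee_pos: [0.5824, -0.1662, 0.0506]
tool_rot: [[0.988, 0.152, 0.001], [0.152, -0.988, 0.0], [0.001, 0.0, -1.0]]
wrist_force: [0.9, -0.0, 1.1]
grip_width: -0.0
```

Emit:
jog_arm --pt "0 -10 0 0 0 0" --pt "0 -7 0 0 0 0" --pt "0 -5 0 0 0 0" --pt "0 -5 0 0 0 0" --pt "0 -5 0 0 0 0" --pt "0 -5 0 0 0 0" --pt "0 -5 0 0 0 0" --pt "0 -5 0 0 0 0"

```text
t: 10.37
ee_pos: [0.5747, -0.1201, 0.0499]
tool_rot: [[0.989, 0.151, 0.0], [0.151, -0.989, -0.0], [0.0, 0.0, -1.0]]
wrist_force: [0.4, -2.7, 1.6]
grip_width: 0.0
```

```bash
python3 -c "
from h import *
to([.573,-.107,.049],8.3)
print(pr(arm.get_state()['ee_pos']))"
```

```text
t 10.37 pos [ 0.5747 -0.1201  0.0499] xyaw 8.66 tilt [ 0.0002 -0.0003] delta tool mm [  0.3 -13.2   0.9] turn z 0.0064 F [ 0.4 -2.7  1.6] w 0.0
[-303.3    0. ]
```

Emit:
jog_arm --pt "0 -6 0 0 0 -0.005" --pt "0 -6 0 0 0 0" --pt "0 -6 0 0 0 0" --pt "0 -6 0 0 0 0" --pt "0 -6 0 0 0 0" --pt "0 -6 0 0 0 0" --pt "0 -6 0 0 0 0" --pt "0 -4 0 0 0 0"

```text
t: 11.03
ee_pos: [0.5674, -0.0737, 0.0498]
tool_rot: [[0.988, 0.157, -0.0], [0.157, -0.988, 0.0], [-0.0, -0.0, -1.0]]
wrist_force: [-0.0, -1.4, 1.8]
grip_width: -0.0001
```

Emit:
jog_arm --pt "0 -3 0 0 0 0" --pt "0 -3 0 0 0 0" --pt "0 -3 0 0 0 0" --pt "0 -3 0 0 0 0" --pt "0 -3 0 0 0 0" --pt "0 -3 0 0 0 0"

```text
t: 11.53
ee_pos: [0.5647, -0.0569, 0.0498]
tool_rot: [[0.988, 0.156, -0.0], [0.156, -0.988, 0.0], [-0.0, -0.0, -1.0]]
wrist_force: [0.1, -1.5, 2.2]
grip_width: -0.0
```

```bash
python3 -c "
from h import *
to([.573,-.107,.049],8.3)
print(pr(arm.get_state()['ee_pos']))"
```

```text
t 11.53 pos [ 0.5647 -0.0569  0.0498] xyaw 8.96 tilt [-0.  0.] delta tool mm [ 0.4 50.8  0.8] turn z 0.0115 F [ 0.1 -1.5  2.2] w -0.0
[-239.3    0.8]
```

Emit:
jog_arm --pt "0 -2 0 0 0 0.006" --pt "0 -2 0 0 0 0.005" --pt "0 -2 0 0 0 0" --pt "0 -2 0 0 0 0"

```text
t: 11.87
ee_pos: [0.5636, -0.0491, 0.0498]
tool_rot: [[0.989, 0.145, 0.0], [0.145, -0.989, -0.0], [-0.0, 0.0, -1.0]]
wrist_force: [0.7, -2.1, 1.8]
grip_width: 0.0001
```

Emit:
jog_arm --pt "0 -1.5 0 0 0 0" --pt "0 -1 0 0 0 0"

```text
t: 12.03
ee_pos: [0.5631, -0.0464, 0.0498]
tool_rot: [[0.989, 0.145, -0.0], [0.145, -0.989, 0.0], [-0.0, -0.0, -1.0]]
wrist_force: [-0.1, -2.4, 1.0]
grip_width: 0.0001
```

```bash
python3 -c "
from h import *
to([.573,-.107,.049],8.3)
print(pr(arm.get_state()['ee_pos']))"
```

```text
t 12.03 pos [ 0.5631 -0.0464  0.0498] xyaw 8.35 tilt [-0.0001  0.0001] delta tool mm [ 1.  61.3  0.8] turn z 0.0009 F [-0.1 -2.4  1. ] w 0.0001
[-228.7    0.9]
```

Emit:
jog_arm --pt "0 -1 0 0 0 0" --pt "0 -1 0 0 0 0"

```text
t: 12.2
ee_pos: [0.5629, -0.0447, 0.0498]
tool_rot: [[0.989, 0.145, -0.0], [0.145, -0.989, -0.0], [-0.0, 0.0, -1.0]]
wrist_force: [0.1, -2.5, 1.6]
grip_width: -0.0001
```

Emit:
jog_arm --pt "0 -1 0 0 0 0" --pt "0 -1 0 0 0 0"

```text
t: 12.37
ee_pos: [0.5628, -0.0444, 0.0498]
tool_rot: [[0.99, 0.144, 0.0], [0.144, -0.99, -0.002], [-0.0, 0.002, -1.0]]
wrist_force: [1.6, -8.3, 0.5]
grip_width: 0.0003
```

Emit:
jog_arm --pt "0 -1 0 0 0 0" --pt "0 -1 0 0 0 0"

```text
t: 12.53
ee_pos: [0.5627, -0.0443, 0.0498]
tool_rot: [[0.99, 0.142, 0.0], [0.142, -0.99, -0.004], [-0.0, 0.004, -1.0]]
wrist_force: [2.1, -13.3, 1.7]
grip_width: 0.0002
```

The rail is against the stop: it quit moving with its rear end at about press x = -215, and the push force climbed to 13 N. Next I back off, rise and check.

Emit:
jog_arm --pt "0 4 0 0 0 0" --pt "0 8 0 0 0 0" --pt "0 15 0 0 0 0" --pt "0 10 -20 0 0 0" --pt "0 0 -30 0 0 0" --pt "0 0 -35 0 0 0" --pt "0 0 -35 0 0 0" --pt "0 0 -35 0 0 0"

```text
t: 13.2
ee_pos: [0.5672, -0.0768, 0.2061]
tool_rot: [[0.989, 0.146, -0.001], [0.146, -0.989, 0.002], [-0.001, -0.002, -1.0]]
wrist_force: [0.9, 0.0, -0.3]
grip_width: -0.0002
```

Emit:
jog_arm --pt "0 0 -35 0 0 0" --pt "0 0 -35 0 0 0" --pt "0 0 -35 0 0 0" --pt "0 0 -35 0 0 0" --pt "0 0 -35 0 0 0" --pt "0 0 -20 0 0 0" --pt "0 0 0 0 0 0" --claw 75

```text
t: 13.78
ee_pos: [0.569, -0.0763, 0.4045]
tool_rot: [[0.989, 0.146, 0.007], [0.146, -0.989, 0.001], [0.007, 0.001, -1.0]]
wrist_force: [1.0, 0.8, -0.2]
grip_width: 0.0751
```

```bash
python3 -c "
from h import *
d=cap('top');e=cap('scene')
to([.617,.081,.40],8.3)
for n,D in(('top',d),('scene',e)):
    k=D['img'].astype(int).max(-1)<45
    u,v=proj(D,[.617,.081,.324]).round().astype(int); w=np.zeros_like(k);w[v-22:v+22,u-22:u+22]=1
    c=max(cv2.findContours((k&w).astype(np.uint8),0,2)[0],key=cv2.contourArea);print(n,(u,v),cv2.minEnclosingCircle(c))
P=pts(d);m=(abs(P[...,2]-.080)<.008)
m[:220]=0;m[290:]=0;m[:,:235]=0;m[:,365:]=0
k,l,s,c=cv2.connectedComponentsWithStats(m.astype(np.uint8))
for i in range(1,k):
    if s[i,4]>15: print('peg',s[i],pr(ray(d,*c[i],.078)))
a=cv2.resize(d['img'][195:295,230:350],None,fx=4,fy=4,interpolation=cv2.INTER_CUBIC)
b=cv2.resize(e['img'][190:290,295:435],None,fx=4,fy=4,interpolation=cv2.INTER_CUBIC)[:,:320*2][:, :560]
im=np.zeros((400,800,3),np.uint8);im[:,:400]=a[:,:400];im[:,400:]=b[:,100:500]
cv2.imwrite('pics/c6.png',cv2.cvtColor(im,cv2.COLOR_RGB2BGR))"
```

```text
t 13.88 pos [ 0.5678 -0.0769  0.4   ] xyaw 8.39 tilt [0.001  0.0005] delta tool mm [ 7.17e+01 -1.49e+02  1.00e-01] turn z 0.0016 F [ 0.2 -1.1 -1.2] w 0.0749
top (np.int64(261), np.int64(212)) ((261.0454406738281, 212.31817626953125), 7.078481197357178)
scene (np.int64(368), np.int64(211)) ((368.0, 212.1666717529297), 5.540353298187256)
peg [291 245   9   9  63] [-170.     2.5]
peg [259 250   9   9  57] [-85.1   2.2]
```

View pics/c6.png

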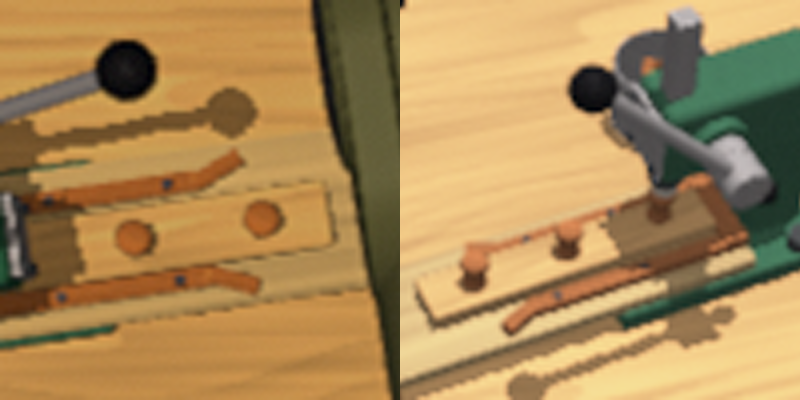

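Both home pegs read press x = -170 and -85, which is exactly the seated position, and the proud peg is under the nose (right crop, about (660,205)). The ball projects where the model predicts, so next I go to it.

Emit:
jog_arm --pt "14.3 -25 0 0 0 0" --pt "14.3 -30 0 0 0 0" --pt "14.3 -30 0 0 0 0" --pt "14.3 -30 0 0 0 0" --pt "14.3 -24 0 0 0 0" --pt "0 -10 0 0 0 0" --pt "0 0 0 0 0 0" --pt "0 0 0 0 0 0"

```text
t: 14.55
ee_pos: [0.6164, 0.0801, 0.3985]
tool_rot: [[0.989, 0.146, -0.002], [0.146, -0.989, -0.001], [-0.002, 0.0, -1.0]]
wrist_force: [0.2, -0.7, 0.4]
grip_width: 0.0753
```

```bash
python3 -c "
from h import *
to([.617,.081,.316],8.3);print(arm.get_state()['joint_pos'].round(2))"
```

```text
t 14.55 pos [0.6164 0.0801 0.3985] xyaw 8.41 tilt [-0.0022 -0.0008] delta tool mm [ 0.9 -0.8 82.5] turn z 0.0019 F [ 0.2 -0.7  0.4] w 0.0753
[ 0.21  0.48 -0.7   1.2   0.3   1.57 -0.28]
```

Emit:
jog_arm --pt "0.5 -1 20 0 0 0" --pt "0 0 25 0 0 0" --pt "0 0 20 0 0 0" --pt "0 0 12 0 0 0" --pt "0 0 7 0 0 0" --pt "0 0 0 0 0 0" --pt "0 0 0 0 0 0"

```text
t: 15.13
ee_pos: [0.6173, 0.0801, 0.3161]
tool_rot: [[0.99, 0.143, 0.0], [0.143, -0.99, -0.0], [0.0, 0.0, -1.0]]
wrist_force: [0.1, -0.0, 0.0]
grip_width: 0.0751
```

Emit:
jog_arm --pt "0 0 0 0 0 0" --pt "0 0 0 0 0 0" --pt "0 0 0 0 0 0" --pt "0 0 0 0 0 0" --pt "0 0 0 0 0 0" --pt "0 0 0 0 0 0" --claw 25 --grip_force 45

```text
t: 15.63
ee_pos: [0.6176, 0.0813, 0.3165]
tool_rot: [[0.989, 0.145, 0.002], [0.145, -0.989, -0.0], [0.001, 0.0, -1.0]]
wrist_force: [0.8, -1.2, 3.9]
grip_width: 0.0328
```

```bash
python3 -c "
from h import *
to([.617,.081,.316],8.3);print(pr(arm.get_state()['ee_pos']))
c=.84
o=0
for th in np.arange(0,1.1,.1):
    f=.84-th;print(th.round(2),round(200*(np.cos(f)-np.cos(.84)),1),round(200*(np.sin(.84)-np.sin(f)),1))
for th in (1.05,1.075,1.1):
    f=.84-th;print(th,round(200*(np.cos(f)-np.cos(.84)),1),round(200*(np.sin(.84)-np.sin(f)),1))
"
```

```text
t 15.63 pos [0.6176 0.0813 0.3165] xyaw 8.32 tilt [ 0.0015 -0.0003] delta tool mm [-0.6  0.2  0.5] turn z 0.0004 F [ 0.8 -1.2  3.9] w 0.0328
[-110.2  -71.4]
0.0 0.0 0.0
0.1 14.2 14.1
0.2 26.9 29.5
0.3 38.0 46.1
0.4 47.5 63.7
0.5 55.1 82.2
0.6 60.8 101.4
0.7 64.6 121.0
0.8 66.3 140.9
0.9 66.1 160.9
1.0 64.0 180.8
1.05 62.1 190.6
1.075 61.0 195.5
1.1 59.8 200.3
```

Emit:
jog_arm --pt "0 7.3 6.9 0 0 0" --pt "0 6.9 7.2 0 0 0" --pt "0 6.5 7.5 0 0 0" --pt "0 6.2 7.9 0 0 0" --pt "0 5.8 8.1 0 0 0" --pt "0 5.3 8.5 0 0 0" --pt "0 4.9 8.7 0 0 0" --pt "0 4.6 8.9 0 0 0"

```text
t: 16.3
ee_pos: [0.6244, 0.0341, 0.2523]
tool_rot: [[0.989, 0.145, 0.001], [0.145, -0.989, -0.0], [0.001, 0.0, -1.0]]
wrist_force: [-0.5, -0.2, 5.0]
grip_width: 0.033
```

```bash
cat >> h.py <<'E'
def lev():
    s=arm.get_state();p=pr(s['ee_pos']);z=s['ee_pos'][2]*1000+7.5
    print('ball',p,round(z,1),'theta',round(.84-np.arctan2(z-175,22-p[0]),4),'r',round(np.hypot(z-175,22-p[0]),1),'F',s['wrist_force'].round(1),'w',round(float(s['grip_width'])*1000,1),'t',round(s['t'],2))
E
python3 -c "
from h import *
to([.617,.081,.316],8.3);lev()"
```

```text
t 16.3 pos [0.6244 0.0341 0.2523] xyaw 8.31 tilt [ 0.001 -0.   ] delta tool mm [ -0.4 -47.5 -63.8] turn z 0.0002 F [-0.5 -0.2  5. ] w 0.033
ball [-157.9  -71.3] 259.8 theta 0.3997 r 198.9 F [-0.5 -0.2  5. ] w 33.0 t 16.3
```

Tracking is exact (theta 0.40). I continue to 0.75.

Emit:
jog_arm --pt "0 4.1 9.1 0 0 0" --pt "0 3.5 9.4 0 0 0" --pt "0 3.1 9.5 0 0 0" --pt "0 2.6 9.7 0 0 0" --pt "0 2.2 9.7 0 0 0" --pt "0 1.6 9.9 0 0 0" --pt "0 1.1 9.9 0 0 0"

```text
t: 16.88
ee_pos: [0.627, 0.016, 0.1849]
tool_rot: [[0.99, 0.144, 0.001], [0.144, -0.99, -0.0], [0.001, 0.0, -1.0]]
wrist_force: [-0.2, -1.2, 7.2]
grip_width: 0.0325
```

```bash
python3 -c "
from h import *
lev()"
```

```text
ball [-176.1  -71.3] 192.4 theta 0.7522 r 198.9 F [-0.2 -1.2  7.2] w 32.5 t 16.88
```

Emit:
jog_arm --pt "0 0.6 10 0 0 0" --pt "0 0.1 10 0 0 0" --pt "0 -0.3 10 0 0 0" --pt "0 -0.4 5 0 0 0" --pt "0 -0.4 5 0 0 0" --pt "0 0 0 0 0 0"

```text
t: 17.38
ee_pos: [0.6266, 0.0165, 0.1444]
tool_rot: [[0.989, 0.145, -0.0], [0.145, -0.989, -0.0], [-0.0, 0.0, -1.0]]
wrist_force: [-0.2, -2.3, 7.1]
grip_width: 0.0329
```

```bash
python3 -c "
from h import *
lev()"
```

```text
ball [-175.6  -71. ] 151.9 theta 0.9564 r 198.9 F [-0.2 -2.3  7.1] w 32.9 t 17.38
```

Emit:
jog_arm --pt "0 -0.6 5 0 0 0" --pt "0 -0.6 5 0 0 0" --pt "0 -0.9 5 0 0 0" --pt "0 -1 4.8 0 0 0" --pt "0 -0.9 3.7 0 0 0" --pt "0 0 0 0 0 0" --pt "0 0 0 0 0 0"

```text
t: 17.97
ee_pos: [0.6264, 0.0205, 0.1219]
tool_rot: [[0.989, 0.145, 0.001], [0.145, -0.989, -0.001], [0.001, 0.001, -1.0]]
wrist_force: [-1.1, -2.6, 9.0]
grip_width: 0.0328
```

```bash
python3 -c "
from h import *
lev();e=cap('scene');d=cap('top')
b=cv2.resize(e['img'][185:275,330:440],None,fx=7,fy=6.6,interpolation=cv2.INTER_CUBIC)
cv2.imwrite('pics/c7.png',cv2.cvtColor(b,cv2.COLOR_RGB2BGR))"
```

```text
ball [-171.6  -71.4] 129.4 theta 1.0713 r 198.9 F [-1.1 -2.6  9. ] w 32.8 t 17.97
```

View pics/c7.png

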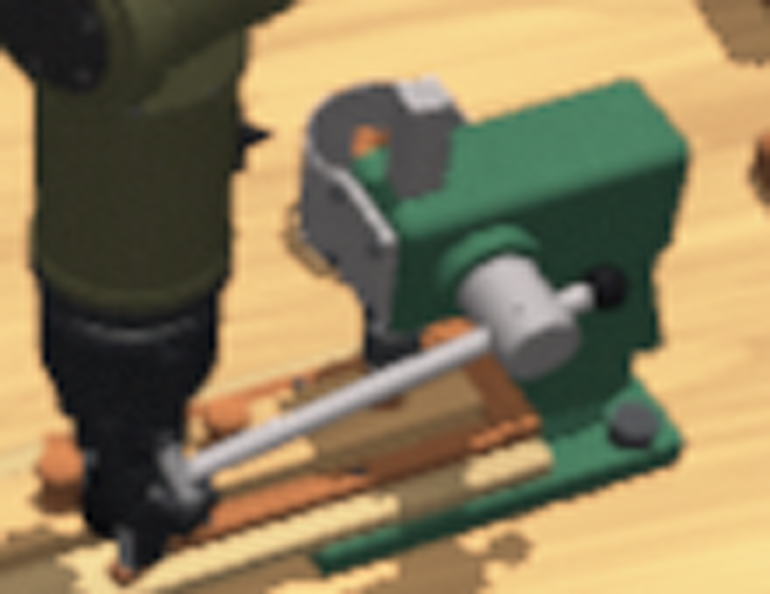

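The lever is held just below level, with the ball in the jaws at crop (175,480). The dark sleeve is down over the peg at about (385,345), and the rail is still up to the stop. I'll do one settling check before handing in.

Emit:
jog_arm --pt "0 0 0 0 0 0" --pt "0 0 0 0 0 0" --pt "0 0 0 0 0 0" --pt "0 0 0 0 0 0" --pt "0 0 0 0 0 0" --pt "0 0 0 0 0 0"

```text
t: 18.57
ee_pos: [0.6264, 0.0204, 0.1221]
tool_rot: [[0.989, 0.145, 0.001], [0.145, -0.989, -0.001], [0.001, 0.001, -1.0]]
wrist_force: [-1.6, -2.5, 7.4]
grip_width: 0.0328
```

```bash
python3 -c "
from h import *
lev();d=cap('top');P=pts(d)
q=pr(P);z=P[...,2]
m=(abs(q[...,0])<14)&(abs(q[...,1])<14)&(z>.23)&(z<.32);print('ram top z',np.median(z[m]),np.percentile(z[m],[10,90]).round(4),m.sum(),'expect',.292-.0214)
k=(abs(z-.080)<.007)&(q[...,0]<-50)&(q[...,0]>-190)&(abs(q[...,1])<18)
n,l,s,c=cv2.connectedComponentsWithStats(k.astype(np.uint8))
print([(s[i,4],pr(ray(d,*c[i],.078))) for i in range(1,n) if s[i,4]>10])"
```

```text
ball [-171.7  -71.4] 129.6 theta 1.07 r 198.9 F [-1.6 -2.5  7.4] w 32.8 t 18.57
ram top z 0.2683057200239165 [0.2453 0.2736] 109 expect 0.2706
[(np.int32(62), array([-85.1,   2.2]))]
```

The lever angle, the load at the ball, the ram height and the rail position all agree, so I'm handing in.

```bash
python3 -c "
from h import *
print(arm.hand_in());lev()"
```

```text
the job is handed in; nothing more can be done
None
the job is handed in; nothing more can be done
```

I laid the rail on the jig with the proud peg first and slid it between the guides. I then pushed it with closed fingers until it met the end stop, where the push force rose to about 13 N. After that I gripped the lever ball, swung it down along its arc to the hold, and handed the job in at about 18.7 s still holding it.

Last checks before handing in:
- **Lever:** the angle was 1.07 rad, inside the 1.05–1.10 band, and steady over half a second. The vertical load at the ball was about 7–9 N, against the 8 N expected.
- **Ram:** its top measured about 268 mm against the 270.6 mm that angle predicts, roughly 2 mm low and within the 2 mm calibration plus depth noise.
- **Rail:** before the lever came down, the two home pegs stood at press x = -85 and -170 mm, which is where they sit with the rail against the stop. At the hold the middle peg still read -85; the arm hid the rear one.
- **Peg and nose:** I did not measure these directly, because the lever bar and press hid them. Peg home and nose about 5 mm in are inferred from the lever angle.
- **Bystanders:** I did not measure these again at the end. None was touched on purpose, and no unexplained forces showed up.

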